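# Open the child-proof dishwasher-tablet box

## Task

Open the blue dishwasher-tablet box: slide its orange child-lock tab well aside to free the white button, then press the button fully in and let go so that the lid springs open and stays open. The tab gives way to one side only and nothing shows which, so feel for it gently and never force it against its dead end; leave the things round the box where they stand.

Things in the scene. Friction and masses are not known exactly. Their poses are not given: they have to be found in the camera images.
- tablet_box: Blue plastic box fixed to the worktop, 200 x 150 x 100 mm (x, y, z), turned by 0 to 40 degrees. Origin: centre of its underside; x points from its front (controls, towards the robot) to the lid hinge at the back, y to its left, z up. Its front half (x -100 to -5 mm) is a solid flat deck, 100 mm above the worktop, with tab and button; the rear half is a bin under the lid.
- tab_fin (a point): Middle of the top edge of the orange tab's upright fin, 130 mm above the worktop; moves with the tab. The fin is 24 mm long (box x), 10 mm thick (box y), 25 mm high above its sliding plate (30 x 40 mm, top 5 mm above the deck). It can be pinched across its thickness from above or pushed from a side.
- tab (a joint): Tab position along box y, m; 0 = locked middle, + = box +y. One side (drawn anew, not visible) is free: 18 mm to a plain end stop. On the other a hidden springy dead end stops it after 3 to 6 mm. Slides against about 2 N, stays where left. Blocks the button until over 12 mm from the middle; well aside is 14 mm or more.
- lock_strain (a joint): Damage to the hidden dead end, in m, either sign. The dead end is springy (5 N per mm) and undamaged, reading 0, up to 18 N; pushed harder it gives way, and 1 mm means a broken lock. So this shows nothing until it is too late: feel the force on the tab instead.
- button_top (a point): Centre of the top of the round white button, 26 mm across, 112 mm above the worktop when up, 45 mm in front of the tab (at box x -75 mm, y 0); moves with the button.
- button (a joint): How far the button is pressed, in m: 0 up, 0.006 fully in. Spring return, 2.4 N to start, 6 N at the bottom; blocked after 1 mm while the tab is in the way. At about 4.5 mm it releases the lid latch.
- lid (a joint): Lid angle in rad: 0 shut, 1.3 fully open. White lid, 102 x 148 x 6 mm, hinged at the back of the box; when released it swings up by its own spring in about two seconds and stays there, its edge then about 200 mm above the worktop.
- lid_edge (a point): Middle of the front top edge of the lid; moves with the lid.
- mug: Dotted white mug, 92 x 127 x 93 mm, origin under its middle; stands to the left of the box; to be left alone.
- pepper: Pepper shaker, 44 mm across, 90 mm high, origin under its middle; stands behind the box; to be left alone.
- bottle: Green bottle with an orange cap, 43 x 59 x 151 mm, origin under its middle; stands behind the box; to be left alone.

How it is judged:
By the outcome, as a careful person would: the job done as asked, in the order asked, and still so for the second after the job is handed in, with the robot touching nothing.
It also fails if it takes over 38 s, if anything falls off the work surface, if the arm or the gripper's body presses on something with over 40 N, if the wrist force passes 120 N, or if a joint passes its speed limit or range.

## Robot

A 7-joint arm with a two-finger parallel gripper is mounted at the origin on a cart in front of the work surface, level with it; the furniture and walls round the work are solid. World frame = base frame: x ahead of the robot, y to its left, z up, the work surface at z = 0. Lengths are in m, angles in rad, forces in N, time in s.
With the tool pointing down it reaches from about 0.4 to 0.85 m from the base axis. Payload 10.4 kg.
Tool frame: the origin (TCP) lies between the finger pads; the fingertips stand 19 mm ahead of it and the grasp point (between the pads) is the TCP; x points along the fingers, y is the direction in which the jaws open and shut, and the axes are right-handed (so a half turn about x gives the same grasp; the last joint's range is limited). The gripper opens to 87 mm and grips with 3 to 60 N. Pads are 19 mm wide; open, the fingers measure 117 mm over their backs; the gripper's body (75 mm by 190 mm) begins 51 mm behind the grasp point.
Start: joints at [1.257, 0.332, -0.065, 1.46, 0.022, 1.35, -0.088], TCP at [0.179, -0.599, 0.242] pointing down, gripper open.
Joint ranges: [-2.6, 2.6], [-0.5, 2.12], [-1.47, 1.34], [0.16, 2.42], [-1.27, 4.41], [0.06, 2.06], [-2.6, 2.6]. Speed limits (rad/s): [2.22, 2.22, 2.79, 2.79, 3.14, 3.14, 3.14].

## Interface

Orientations are given as a unit quaternion [x, y, z, w].
In Python, from bench import r gives the robot as it stands.
- The arm moves only by the tool drive_tool, never from a script. Its argument "motion" is a list of rows, each a list of 4 numbers: the shift along the tool's x, y, z in cm, then the turn about the tool's x in units of 5 degrees (1.0 is 5 degrees). In form: [[tx, ty, tz, twist], ...]. A call has 1 to 20 rows; each row is the pose to reach, as a shift and turn from the pose commanded when the call began, along the tool's axes at that moment; what a row does not reach only later rows make up. A row lasts 1/12 s, in which the tool goes at most 41.7 mm and 7.16 degrees, less where a joint would pass 70% of its speed; a pose out of reach is approached as far as the arm can. A call with a gripper value outside its range is refused whole. "grip" is the closure in counts, from 0 (fully open) to 255 (shut), set as the call begins (left out, the last holds). The fingers move at their own pace and stop on an object; "force" is the grip in N (left out, the last holds). Time passes only in rows, so rows that repeat a pose let the fingers close. It gives the time, the measured TCP pose, the force and the opening at its end, in the units of the state.
- r.read_state(): the state, without advancing time (a new reading comes with each control period).
- r.camera(name): name is "scene" or "top" or "wrist"; returns the picture (384x512x3 uint8, red, green, blue); there is no depth.
- r.calibration(name): a dict with "fx", "fy", "cx", "cy" (pixels), "dist" ([k1, k2, p1, p2, k3] as OpenCV has them; the pictures are not rectified), "xyz" and "orientation" of the camera in the world. Camera axes: x right, y up, looking along -z (the intrinsics and any distortion apply to the point x, -y, -z); pixel columns grow to the right and rows downward; lengths in m; the calibration is good to about 2 mm. A picture is of the moment at which its call begins: read the wrist's pose just before it. calibration takes no time and is no camera call; for the wrist camera it gives the pose at the moment of the call.
- r.close_job(): hands the job in, once; it reports no verdict.
The state is a dict: "time": time; "joint_positions": joint angles; "joint_vel": joint speeds; "joint_torque": joint torques, N m; "ee_pos": TCP position; "eef_rot": TCP orientation; "ft_force": force on the tool from outside, world axes, zero at the start; "torque": the same for the moment, N m; "width": finger opening in m.
Only numpy, scipy, OpenCV 4.12 (cv2) and the standard library are available. Lean on these libraries where they do the work, as an engineer would, in place of code of your own. Each camera call takes 0.05 s, during which the arm holds its last target.

## Working session

There is one attempt and no reset: what is moved stays moved. The work goes in short steps, Python scripts to look and compute and a tool call to move; the robot and the scene stay as the last step left them, time stands still between calls to the robot, and variables do not carry over. Pictures are saved under pics/ and viewed, and the job is handed in when it is done.

Besides the shell and the picture viewer there is one more tool, called after "Call:" in YAML: its name, and indented under it one key for each argument. drive_tool: Moves the arm, as the interface text tells. Its arguments: {"type":"object","properties":{"motion":{"type":"array","items":{"type":"array","items":{"type":"number"}}},"grip":{"type":"number"},"force":{"type":"number"}},"required":["motion"]}

```bash
ls; mkdir -p pics; python3 - <<'E'
from bench import r
import cv2
s=r.read_state(); print(s)
for n in ["scene","top","wrist"]:
    c=r.calibration(n); print(n,c)
    cv2.imwrite(f"pics/{n}0.png",r.camera(n)[:,:,::-1])
E
```

```text
pics
{'time': 0.0, 'joint_positions': array([ 1.25741553,  0.33291425, -0.06470688,  1.46095358,  0.02157185,
        1.34990274, -0.08849528]), 'joint_vel': array([-0.00101702, -0.00217347,  0.00016627, -0.00070482,  0.00220885,
       -0.00065122, -0.00093472]), 'joint_torque': array([-2.21615501e-04, -6.23252320e+01,  2.47326004e-02, -3.89892662e+01,
       -6.13116869e-02,  3.96941090e-02,  1.58159460e-04]), 'ee_pos': array([ 0.17908943, -0.59840651,  0.24072161]), 'eef_rot': array([-0.69955526, -0.10297078,  0.69973445, -0.101937  ]), 'ft_force': array([-0.18283612,  0.79071254,  0.15891013]), 'torque': array([-0.01943651,  0.01843625, -0.01597165]), 'width': 0.08715005692538386}
scene {'fx': 500.1250285410011, 'fy': 500.1250285410011, 'cx': 248.66596273920985, 'cy': 191.76207917473357, 'dist': array([-0.22500603,  0.        ,  0.        ,  0.        ,  0.        ]), 'xyz': array([0.15452941, 0.85735638, 0.65973095]), 'orientation': array([-0.12055291,  0.40634245,  0.86851798, -0.25696173])}
top {'fx': 477.92263206938713, 'fy': 477.92263206938713, 'cx': 263.4561690845653, 'cy': 189.50000826783935, 'dist': array([0.01314345, 0.        , 0.        , 0.        , 0.        ]), 'xyz': array([0.4169941 , 0.33547467, 0.9343228 ]), 'orientation': array([ 0.0399287 , -0.05775171, -0.70409918,  0.70662209])}
wrist {'fx': 327.42225223150126, 'fy': 327.42225223150126, 'cx': 257.9873143821737, 'cy': 189.37091666577453, 'dist': array([-0.01506585,  0.        ,  0.        ,  0.        ,  0.        ]), 'xyz': array([ 0.24759668, -0.57944238,  0.38325347]), 'orientation': array([-0.10479572,  0.07772816, -0.59253918,  0.79490472])}
```

View pics/scene0.png

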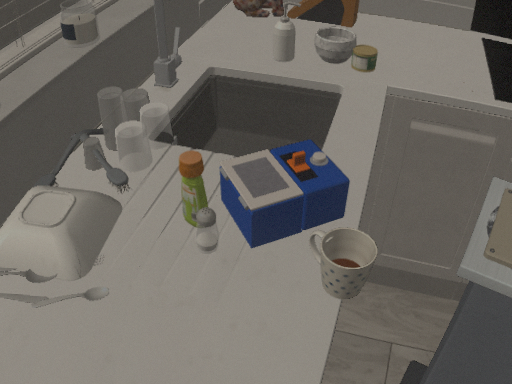

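View pics/top0.png

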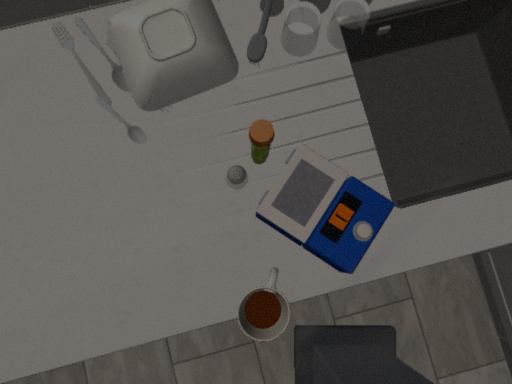

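```bash
python3 - <<'E'
import cv2
a=cv2.imread("pics/top0.png"); print(a.shape)
E
```

```text
(384, 512, 3)
```

The scene view shows the box with the mug to its left and the pepper and bottle behind it. In the top view the tab is at about (341,217) and the button at (363,231). I'll enlarge it.

```bash
python3 - <<'E'
import cv2
a=cv2.imread("pics/top0.png")[140:280,240:400]
a=cv2.convertScaleAbs(cv2.resize(a,None,fx=4.5,fy=4.2857,interpolation=cv2.INTER_CUBIC),alpha=1.5)
cv2.imwrite("pics/topc.png",a)
a=cv2.imread("pics/scene0.png")[130:250,210:360]
cv2.imwrite("pics/scenec.png",cv2.resize(a,None,fx=5,fy=5,interpolation=cv2.INTER_CUBIC))
E
```

```text
(no output)
```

View pics/topc.png

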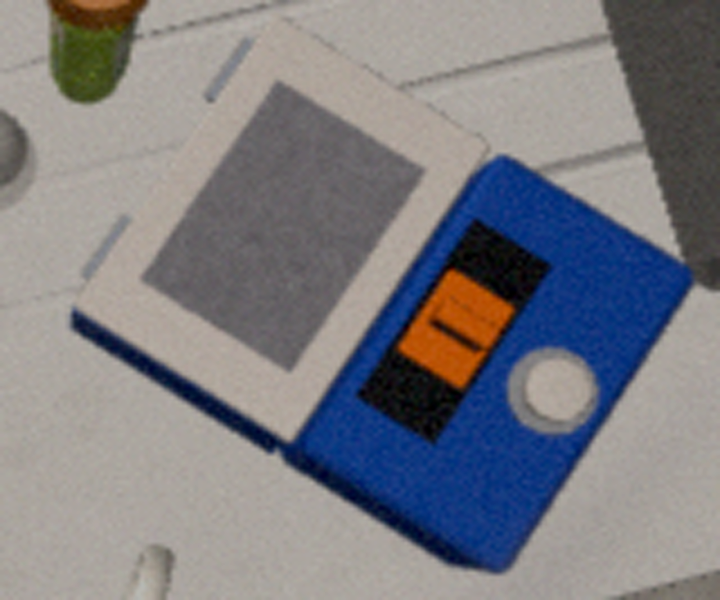

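View pics/scenec.png

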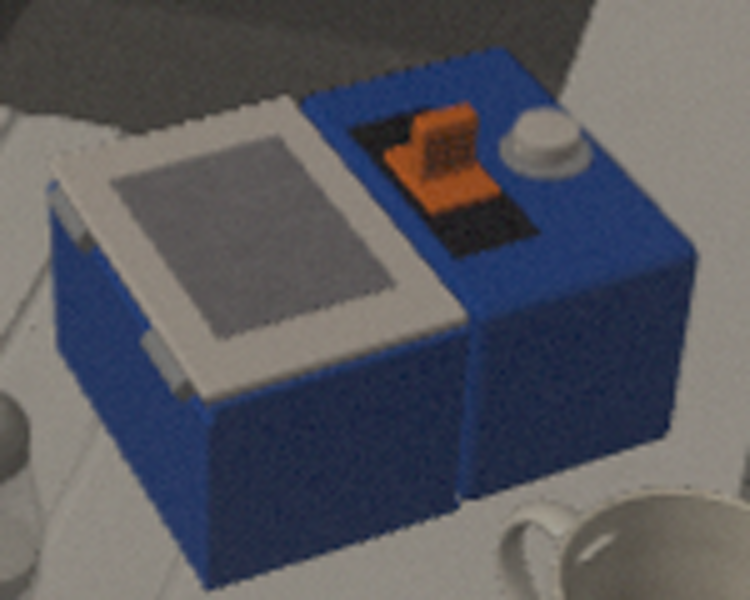

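```bash
cat > h.py <<'E'
import numpy as np, cv2
from scipy.spatial.transform import Rotation as R
def ray(c,uv):
    K=np.array([[c['fx'],0,c['cx']],[0,c['fy'],c['cy']],[0,0,1]])
    p=cv2.undistortPoints(np.array([[uv]],float),K,np.array(c['dist']))[0,0]
    return R.from_quat(c['orientation']).apply([p[0],-p[1],-1.0])
def at(c,uv,z):
    d=ray(c,uv);o=np.array(c['xyz']);return o+d*(z-o[2])/d[2]
def proj(c,P):
    q=R.from_quat(c['orientation']).inv().apply(np.array(P)-c['xyz'])
    K=np.array([[c['fx'],0,c['cx']],[0,c['fy'],c['cy']],[0,0,1]])
    return cv2.projectPoints(np.array([[q[0],-q[1],-q[2]]]),np.zeros(3),np.zeros(3),K,np.array(c['dist']))[0][0,0]
E
python3 - <<'E'
from bench import r
from h import *
t=r.calibration("top"); s=r.calibration("scene")
T=lambda u,v:(240+u/4.5,140+v/4.2857)
S=lambda u,v:(210+u/5,130+v/5)
print("button top",at(t,T(559,390),.112),"scene",at(s,S(549,124),.112))
for n,p,z in [("slotBR",(478,222),.1),("slotFR",(552,265),.1),("slotFL",(437,441),.1),("slotBL",(360,395),.1),("lidBR",(280,15),.106),("lidFR",(488,152),.106),("lidFL",(292,447),.106),("lidBL",(75,312),.106),("deckFR",(693,272),.1),("deckBR",(497,153),.1),("pepper",(-15,145),.09),("bottle",(100,-40),.151),("mugL",(-5,740),.093),("handle",(155,545),.06)]:
    print(n,at(t,T(*p),z)[:2].round(4))
for n,p in [("slotB",(350,130)),("slotBL",(460,258)),("slotFL",(540,233))]: print(n,at(s,S(*p),.1)[:2].round(4))
print("fin top",at(s,S(446,111),.13))
print(R.from_quat(r.read_state()['eef_rot']).as_matrix().round(3))
E
```

```text
button top [0.46012624 0.1407839  0.112     ] scene [0.45866631 0.14258227 0.112     ]
slotBR [0.5298 0.168 ]
slotFR [0.5121 0.1393]
slotFL [0.4399 0.186 ]
slotBL [0.4585 0.2156]
lidBR [0.6152 0.2459]
lidFR [0.5581 0.1646]
lidFL [0.4372 0.2429]
lidBL [0.4914 0.3264]
deckFR [0.5095 0.0838]
deckBR [0.5587 0.1598]
pepper [0.5626 0.3623]
bottle [0.626 0.318]
mugL [0.3209 0.356 ]
handle [0.3971 0.2934]
slotB [0.5277 0.1726]
slotBL [0.4551 0.2189]
slotFL [0.4374 0.1901]
fin top [0.48418566 0.17963715 0.13      ]
[[-0.     0.287 -0.958]
 [ 0.001 -0.958 -0.287]
 [-1.    -0.001  0.   ]]
```

View pics/wrist0.png

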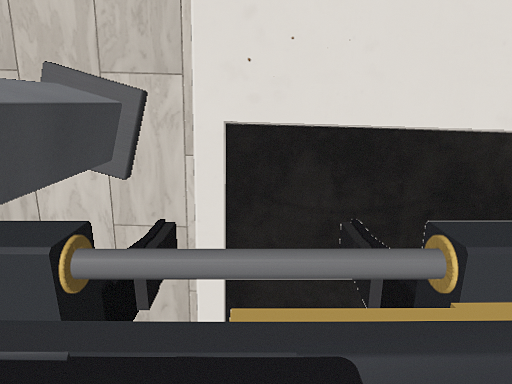

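Call:
drive_tool:
  motion:
    - [0,-1,-1.3,0]
    - [0,-3,-3.8,-0.3]
    - [0,-5.5,-6.9,-0.7]
    - [0,-8,-10,-1.1]
    - [0,-10.5,-13.2,-1.5]
    - [0,-13,-16.3,-1.9]
    - [0,-15.5,-19.4,-2.3]
    - [0,-18,-22.5,-2.7]
    - [0,-20.5,-25.7,-3.1]
    - [0,-23,-28.8,-3.5]
    - [0,-26.4,-33.1,-3.9]
    - [0,-29.5,-34.5,-4.3]
    - [0,-33,-36,-4.7]
    - [0,-36.5,-37.6,-5.1]
    - [0,-40,-39.3,-5.5]
    - [0,-43.5,-41,-5.9]
    - [0,-47,-42.6,-6.3]
    - [0,-50.5,-44.3,-6.7]
    - [0,-54,-46,-7.1]
    - [0,-57.5,-47.6,-7.6]

```text
time: 1.82
ee_pos: [0.4702, 0.0904, 0.2417]
eef_rot: [0.628, 0.325, -0.628, 0.325]
ft_force: [1.1, -0.4, 0.5]
width: 0.0869
```

```bash
cat >> h.py <<'E'
a=np.deg2rad(56.8); XB=np.array([np.cos(a),np.sin(a),0]); YB=np.array([-np.sin(a),np.cos(a),0])
def to(r,P,yawz=236.8):
    s=r.read_state(); M=R.from_quat(s['eef_rot']).as_matrix()
    d=M.T@(np.array(P)-s['ee_pos'])*100
    z=np.degrees(np.arctan2(M[1,2],M[0,2]))%360
    print("shift cm",d.round(2),"zyaw",z.round(2),"twist",((z-yawz)/5).round(3),"M",M.round(3).tolist(),"F",s['ft_force'].round(2),'p',s['ee_pos'].round(4),'t',s['time'],'q',s['joint_positions'].round(2))
E
python3 - <<'E'
from bench import r
from h import *
to(r,[.4842,.1788,.25])
E
```

```text
shift cm [-0.83 -3.97 -8.03] zyaw 234.74 twist -0.413 M [[0.001, 0.816, -0.577], [-0.0, -0.577, -0.816], [-1.0, 0.001, -0.0]] F [ 1.13 -0.35  0.5 ] p [0.4702 0.0904 0.2417] t 1.8167 q [ 0.48  0.06 -0.79  1.8   0.04  1.3  -0.93]
```

Call:
drive_tool:
  motion:
    - [0,-1,-2.2,-0.1]
    - [0,-2,-4.2,-0.3]
    - [0,-3.2,-6.4,-0.4]
    - [0,-4,-8,-0.4]
    - [0,-4,-8,-0.4]
    - [0,-4,-8,-0.4]

```text
time: 2.32
ee_pos: [0.4837, 0.1776, 0.2412]
eef_rot: [-0.622, -0.336, 0.622, -0.336]
ft_force: [0.3, -0.6, -1.3]
width: 0.0871
```

```bash
python3 - <<'E'
from bench import r
from h import *
to(r,[.4842,.1788,.13])
c=r.calibration("wrist"); im=r.camera("wrist")[:,:,::-1]
print(c)
import pickle; pickle.dump(c,open("w1.pkl","wb"))
for P in ([.4842,.1788,.13],[.4595,.1415,.112]): print(proj(c,P))
cv2.imwrite("pics/w1.png",cv2.resize(im,None,fx=1.5,fy=1.5,interpolation=cv2.INTER_CUBIC))
E
```

```text
shift cm [ 1.112e+01 -1.000e-02 -1.300e-01] zyaw 236.78 twist -0.005 M [[-0.001, 0.837, -0.548], [0.0, -0.548, -0.837], [-1.0, -0.001, 0.0]] F [ 0.27 -0.61 -1.25] p [0.4837 0.1776 0.2412] t 2.3167 q [ 0.34  0.17 -0.86  1.71  0.14  1.32 -1.12]
{'fx': 327.42225223150126, 'fy': 327.42225223150126, 'cx': 257.9873143821737, 'cy': 189.37091666577453, 'dist': array([-0.01506585,  0.        ,  0.        ,  0.        ,  0.        ]), 'xyz': array([0.52345534, 0.23535441, 0.38362423]), 'orientation': array([-0.12546571,  0.03765595, -0.28389406,  0.94986554])}
[255.86266106 190.09840407]
[255.87918597 233.24370079]
```

View pics/w1.png

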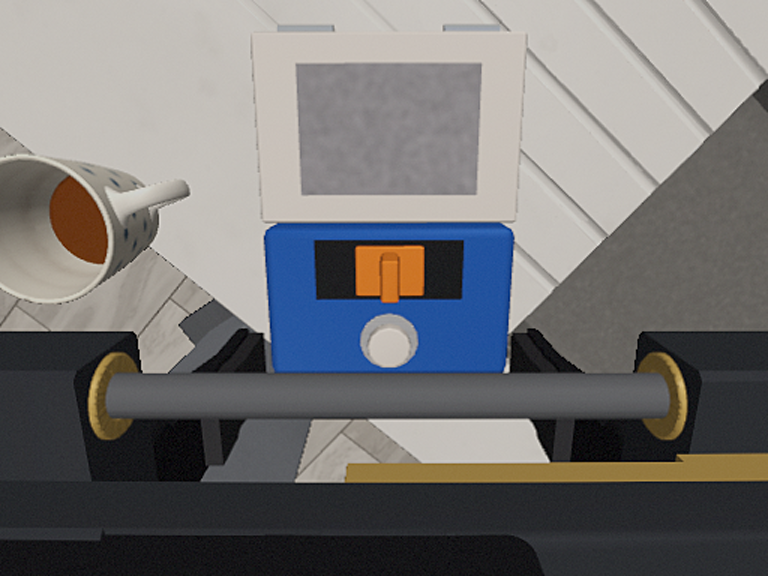

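```bash
python3 - <<'E'
import cv2
a=cv2.imread("pics/w1.png")[210:390,270:510]
cv2.imwrite("pics/w1c.png",cv2.resize(a,None,fx=3.3,fy=3.3,interpolation=cv2.INTER_CUBIC))
E
```

```text
(no output)
```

View pics/w1c.png

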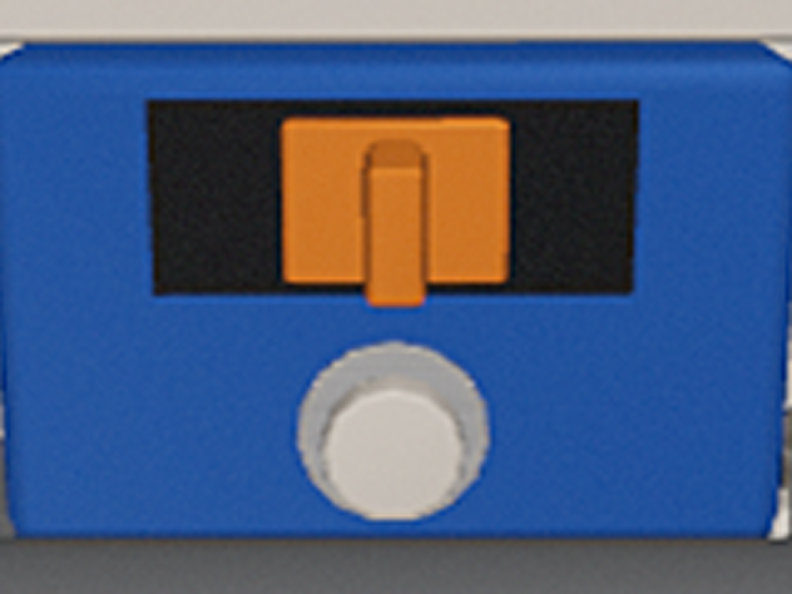

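```bash
python3 - <<'E'
import pickle
from bench import r
from h import *
c=pickle.load(open("w1.pkl","rb"))
W=lambda u,v:((270+u/3.3)/1.5-.17,(210+v/3.3)/1.5-.17)
f=at(c,W(397,236),.13);b=at(c,W(394,452),.112)
print(f,b,np.linalg.norm((f-b)[:2]),np.degrees(np.arctan2(*(f-b)[1::-1])))
p=at(c,W(148,100),.1);q=at(c,W(638,100),.1);print(np.degrees(np.arctan2(*(p-q)[1::-1]))-90)
p=at(c,W(153,294),.1);q=at(c,W(633,294),.1);print(np.degrees(np.arctan2(*(p-q)[1::-1]))-90)
to(r,[f[0],f[1],.130])
E
```

```text
[0.48817499 0.17876367 0.13      ] [0.46324387 0.14144602 0.112     ] 0.04487948213223308 56.25397066618717
56.72081387106988
56.72217671154826
shift cm [11.12  0.23 -0.44] zyaw 236.67 twist -0.026 M [[-0.001, 0.836, -0.549], [-0.0, -0.549, -0.836], [-1.0, -0.0, 0.001]] F [-0.57 -0.65 -0.19] p [0.4839 0.1764 0.2412] t 2.3667 q [ 0.34  0.17 -0.86  1.71  0.14  1.32 -1.12]
```

Call:
drive_tool:
  motion:
    - [1.5,0.1,-0.2,0]
    - [4,0.2,-0.4,0]
    - [6.5,0.2,-0.4,0]
    - [8.5,0.2,-0.4,0]
    - [10,0.2,-0.4,0]
    - [10.8,0.2,-0.4,0]
    - [11,0.2,-0.4,0]
    - [11,0.2,-0.4,0]
    - [11,0.2,-0.4,0]

```text
time: 3.12
ee_pos: [0.4884, 0.179, 0.1325]
eef_rot: [0.623, 0.335, -0.622, 0.336]
ft_force: [-0.0, 0.8, -0.2]
width: 0.0872
```

```bash
python3 - <<'E'
from bench import r
from h import *
to(r,[.487,.1787,.13])
c=r.calibration("wrist"); im=r.camera("wrist")[:,:,::-1]
print(proj(c,[.488,.1787,.13]))
cv2.imwrite("pics/w2.png",cv2.resize(im,None,fx=1.5,fy=1.5,interpolation=cv2.INTER_CUBIC))
E
```

```text
shift cm [ 0.25 -0.11  0.1 ] zyaw 236.63 twist -0.035 M [[0.001, 0.835, -0.55], [0.0, -0.55, -0.835], [-1.0, 0.001, -0.001]] F [-0.01  0.83 -0.18] p [0.4884 0.179  0.1325] t 3.1167 q [ 0.29  0.3  -0.83  1.84  0.25  1.11 -1.21]
[254.31676067 252.50180575]
```

View pics/w2.png

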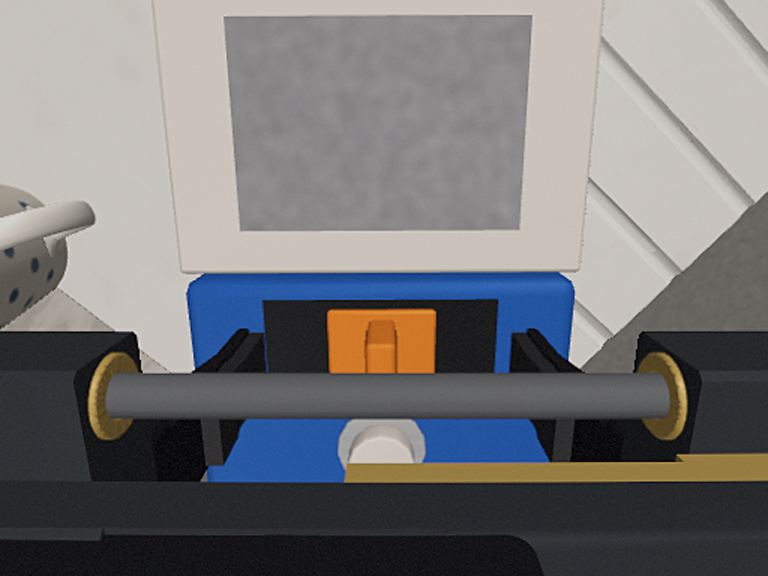

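Call:
drive_tool:
  motion:
    - [0.2,-0.15,0,0]
    - [0.2,-0.15,0,0]
    - [0.2,-0.15,0,0]

```text
time: 3.42
ee_pos: [0.4867, 0.1801, 0.1298]
eef_rot: [0.623, 0.336, -0.622, 0.336]
ft_force: [-0.5, -0.1, 0.6]
width: 0.0866
```

Call:
drive_tool:
  motion:
    - [0,0,0,0]
    - [0,0,0,0]
    - [0,0,0,0]
    - [0,0,0,0]
    - [0,0,0,0]
    - [0,0,0,0]
    - [0,0,0,0]
    - [0,0,0,0]
    - [0,0,0,0]
    - [0,0,0,0]
  grip: 255
  force: 6

```text
time: 4.25
ee_pos: [0.4866, 0.18, 0.1295]
eef_rot: [-0.622, -0.336, 0.622, -0.336]
ft_force: [-0.1, -0.6, -0.7]
width: 0.0286
```

```bash
python3 - <<'E'
from bench import r
from h import *
s=r.read_state(); print(s['width']); to(r,[.487,.1787,.13])
E
```

```text
0.02861737062469892
shift cm [-0.05  0.1   0.09] zyaw 236.66 twist -0.028 M [[0.0, 0.835, -0.55], [-0.0, -0.55, -0.835], [-1.0, 0.0, 0.0]] F [-0.11 -0.65 -0.65] p [0.4866 0.18   0.1295] t 4.25 q [ 0.29  0.3  -0.83  1.84  0.25  1.11 -1.21]
```

Fingers are still closing, so I'll wait.

Call:
drive_tool:
  motion:
    - [0,0,0,0]
    - [0,0,0,0]
    - [0,0,0,0]
    - [0,0,0,0]

```text
time: 4.58
ee_pos: [0.4866, 0.18, 0.1295]
eef_rot: [-0.622, -0.336, 0.622, -0.336]
ft_force: [-0.3, -0.1, -0.2]
width: 0.0096
```

Call:
drive_tool:
  motion:
    - [0,-0.05,0,0]
    - [0,-0.1,0,0]
    - [0,-0.15,0,0]
    - [0,-0.2,0,0]
    - [0,-0.25,0,0]
    - [0,-0.3,0,0]

```text
time: 5.08
ee_pos: [0.4841, 0.1816, 0.1296]
eef_rot: [0.622, 0.335, -0.622, 0.336]
ft_force: [1.5, -1.0, -0.2]
width: 0.0102
```

Call:
drive_tool:
  motion:
    - [0,-0.05,0,0]
    - [0,-0.1,0,0]
    - [0,-0.15,0,0]

```text
time: 5.33
ee_pos: [0.4828, 0.1825, 0.1295]
eef_rot: [-0.622, -0.336, 0.622, -0.336]
ft_force: [1.0, -0.7, -0.1]
width: 0.0099
```

Call:
drive_tool:
  motion:
    - [0,-0.05,0,0]
    - [0,-0.1,0,0]
    - [0,-0.15,0,0]

```text
time: 5.58
ee_pos: [0.4816, 0.1833, 0.1296]
eef_rot: [0.622, 0.336, -0.622, 0.336]
ft_force: [1.7, -1.2, -1.3]
width: 0.01
```

Call:
drive_tool:
  motion:
    - [0,-0.05,0,0]
    - [0,-0.1,0,0]
    - [0,-0.15,0,0]

```text
time: 5.83
ee_pos: [0.4803, 0.1841, 0.1295]
eef_rot: [-0.622, -0.336, 0.622, -0.336]
ft_force: [0.8, 0.4, -0.7]
width: 0.0099
```

Call:
drive_tool:
  motion:
    - [0,-0.05,0,0]
    - [0,-0.1,0,0]
    - [0,-0.15,0,0]

```text
time: 6.08
ee_pos: [0.4791, 0.185, 0.1295]
eef_rot: [0.622, 0.336, -0.622, 0.336]
ft_force: [2.1, -0.4, 0.5]
width: 0.0098
```

Call:
drive_tool:
  motion:
    - [0,-0.1,0,0]
    - [0,-0.2,0,0]
    - [0,-0.3,0,0]
    - [0,-0.4,0,0]
    - [0,-0.5,0,0]
    - [0,-0.5,0,0]

```text
time: 6.58
ee_pos: [0.4747, 0.1879, 0.1295]
eef_rot: [-0.622, -0.336, 0.622, -0.336]
ft_force: [-0.3, -1.1, -0.4]
width: 0.0101
```

Call:
drive_tool:
  motion:
    - [0,-0.05,0,0]
    - [0,-0.1,0,0]
    - [0,-0.15,0,0]
    - [0,-0.2,0,0]
    - [0,-0.25,0,0]
    - [0,-0.25,0,0]

```text
time: 7.08
ee_pos: [0.4727, 0.1891, 0.1295]
eef_rot: [-0.622, -0.336, 0.622, -0.336]
ft_force: [-0.1, -1.5, -0.0]
width: 0.0098
```

Call:
drive_tool:
  motion:
    - [0,-0.05,0,0]
    - [0,-0.1,0,0]
    - [0,-0.1,0,0]

```text
time: 7.33
ee_pos: [0.4719, 0.1896, 0.1295]
eef_rot: [-0.622, -0.336, 0.622, -0.336]
ft_force: [0.9, -1.2, 1.1]
width: 0.0099
```

Call:
drive_tool:
  motion:
    - [0,0,0,0]
    - [0,0,0,0]
    - [0,0,0,0]
    - [0,0,0,0]
    - [-0.5,0,0,0]
    - [-1.5,0,0,0]
    - [-3,0,0,0]
    - [-5,0,0,0]
    - [-7,0,0,0]
    - [-9,0,0,0]
    - [-10.5,0,0,0]
    - [-11,0,0,0]
    - [-11,0,0,0]
  grip: 0

```text
time: 8.42
ee_pos: [0.4726, 0.19, 0.2412]
eef_rot: [0.623, 0.335, -0.621, 0.336]
ft_force: [-0.4, 1.3, -0.8]
width: 0.0844
```

```bash
python3 - <<'E'
from bench import r
from h import *
to(r,[.463,.1414,.15])
c=r.calibration("wrist"); im=r.camera("wrist")[:,:,::-1]
import pickle; pickle.dump(c,open("w3.pkl","wb"))
b=cv2.resize(im,None,fx=1.5,fy=1.5,interpolation=cv2.INTER_CUBIC)
cv2.imwrite("pics/w3c.png",cv2.resize(b[210:390,270:510],None,fx=3.3,fy=3.3,interpolation=cv2.INTER_CUBIC))
E
```

```text
shift cm [9.11 1.85 4.61] zyaw 236.66 twist -0.028 M [[0.003, 0.835, -0.55], [0.0, -0.55, -0.835], [-1.0, 0.002, -0.002]] F [-0.41  1.27 -0.83] p [0.4726 0.19   0.2412] t 8.4167 q [ 0.33  0.16 -0.87  1.73  0.13  1.31 -1.15]
```

View pics/w3c.png

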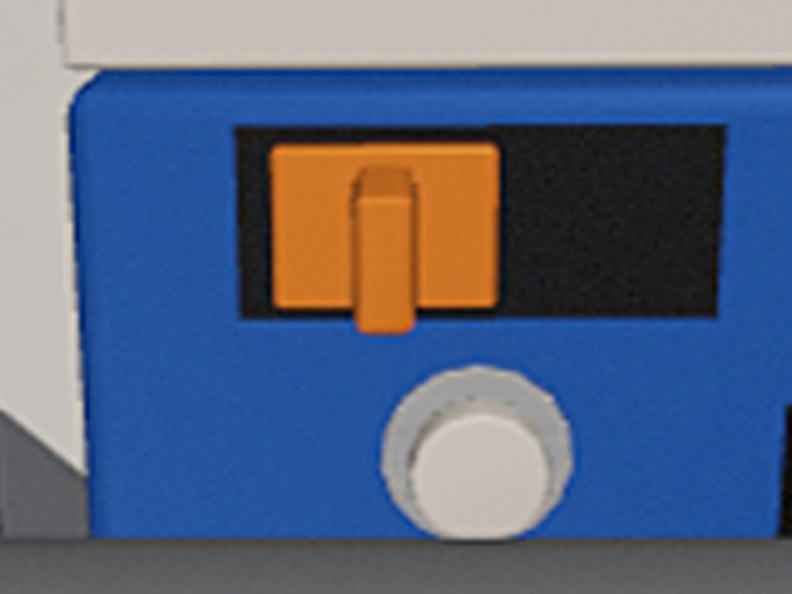

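```bash
python3 - <<'E'
import pickle
from bench import r
from h import *
c=pickle.load(open("w3.pkl","rb"))
W=lambda u,v:((270+u/3.3)/1.5-.17,(210+v/3.3)/1.5-.17)
b=at(c,W(480,475),.112);print(b, at(c,W(385,262),.13))
to(r,[b[0],b[1],.15])
E
```

```text
[0.4630873  0.14167522 0.112     ] [0.47348275 0.18860441 0.13      ]
shift cm [8.99 1.88 4.52] zyaw 236.66 twist -0.028 M [[0.001, 0.835, -0.55], [-0.0, -0.55, -0.835], [-1.0, 0.001, -0.001]] F [-0.11 -0.1  -1.11] p [0.4721 0.1897 0.2399] t 8.4667 q [ 0.33  0.16 -0.87  1.73  0.13  1.31 -1.15]
```

Call:
drive_tool:
  motion:
    - [0,0.4,1,0]
    - [0,1,2.4,0]
    - [0,1.5,3.8,0]
    - [0,1.8,4.5,0]
    - [1,1.8,4.5,0]
    - [2.5,1.8,4.5,0]
    - [4,1.8,4.5,0]
    - [5.5,1.8,4.5,0]
    - [7,1.8,4.5,0]
    - [8,1.8,4.5,0]
    - [8.5,1.8,4.5,0]
    - [8.5,1.8,4.5,0]
    - [8.5,1.8,4.5,0]
    - [8.5,1.8,4.5,0]
    - [8.5,1.8,4.5,0]
    - [8.5,1.8,4.5,0]
  grip: 255
  force: 10

```text
time: 9.8
ee_pos: [0.4627, 0.1422, 0.1551]
eef_rot: [0.623, 0.335, -0.622, 0.336]
ft_force: [0.1, 0.7, -0.6]
width: 0.0008
```

```bash
python3 - <<'E'
from bench import r
from h import *
to(r,[.4622,.142,.131]);print(r.read_state()['width'])
for n in ("wrist","scene"):
  im=r.camera(n)[:,:,::-1]
  if n=="scene": im=im[100:270,180:400]; im=cv2.resize(im,None,fx=3.4,fy=3.4,interpolation=cv2.INTER_CUBIC)
  cv2.imwrite(f"pics/{n}4.png",im)
E
```

```text
shift cm [ 2.41 -0.03  0.05] zyaw 236.65 twist -0.029 M [[0.001, 0.835, -0.55], [-0.0, -0.55, -0.835], [-1.0, 0.001, -0.001]] F [ 0.12  0.71 -0.58] p [0.4627 0.1422 0.1551] t 9.8 q [ 0.39  0.17 -0.84  1.9   0.14  1.13 -1.08]
0.0007654530323439267
```

View pics/scene4.png

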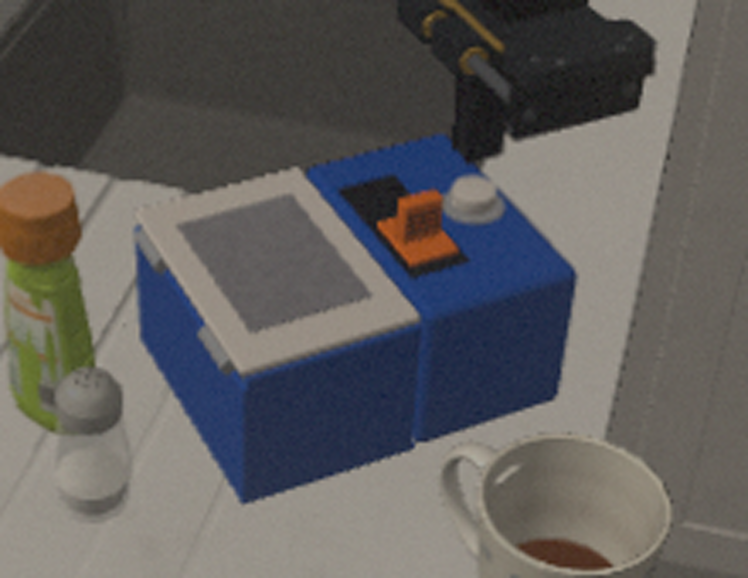

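The scene view shows the tab shifted aside, with the closed fingertips above the button (about (478,150) against the button at (473,192)), as expected. Pressing now.

Call:
drive_tool:
  motion:
    - [0.6,0,0,0]
    - [1.4,0,0,0]
    - [2,0,0,0]
    - [2.2,0,0,0]
    - [2.4,0,0,0]
    - [2.5,0,0,0]
    - [2.6,0,0,0]
    - [2.6,0,0,0]

```text
time: 10.57
ee_pos: [0.4622, 0.1421, 0.1286]
eef_rot: [-0.622, -0.336, 0.622, -0.336]
ft_force: [-2.6, -1.5, 3.4]
width: 0.0003
```

Call:
drive_tool:
  motion:
    - [0.1,0,0,0]
    - [0.2,0,0,0]
    - [0.2,0,0,0]

```text
time: 10.82
ee_pos: [0.4624, 0.1422, 0.1266]
eef_rot: [0.623, 0.336, -0.622, 0.336]
ft_force: [-2.4, -0.9, 3.9]
width: 0.0001
```

Call:
drive_tool:
  motion:
    - [0.1,0,0,0]
    - [0.2,0,0,0]
    - [0.2,0,0,0]

```text
time: 11.07
ee_pos: [0.4625, 0.1423, 0.1254]
eef_rot: [0.622, 0.335, -0.622, 0.336]
ft_force: [-6.2, -1.7, 13.5]
width: 0.0007
```

Button bottomed out: the tip is at about 106 mm and the force is above 6 N. I'll let go and retreat to the front.

Call:
drive_tool:
  motion:
    - [-0.2,0,0,0]
    - [-0.6,0,0,0]
    - [-1.5,0,0,0]
    - [-3,0,0.3,0]
    - [-5,0,1.5,0]
    - [-7,0,3,0]
    - [-9,0,4.5,0]
    - [-11,1,6,0]
    - [-12,2.5,7,0]
    - [-12.5,4,8,0]
    - [-12.5,5,8,0]
    - [-12.5,5,8,0]
    - [-12.5,5,8,0]
    - [-12.5,5,8,0]
    - [-12.5,5,8,0]
    - [-12.5,5,8,0]
    - [-12.5,5,8,0]
    - [-12.5,5,8,0]
    - [-12.5,5,8,0]
    - [-12.5,5,8,0]

```text
time: 12.73
ee_pos: [0.4601, 0.0479, 0.2495]
eef_rot: [0.622, 0.336, -0.622, 0.336]
ft_force: [-0.2, 0.4, 0.7]
width: 0.0005
```

Call:
drive_tool:
  motion:
    - [0,0,0,0]
    - [0,0,0,0]
    - [0,0,0,0]
    - [0,0,0,0]
    - [0,0,0,0]
    - [0,0,0,0]
    - [0,0,0,0]
    - [0,0,0,0]
    - [0,0,0,0]
    - [0,0,0,0]
    - [0,0,0,0]
    - [0,0,0,0]

```text
time: 13.73
ee_pos: [0.4601, 0.0478, 0.2495]
eef_rot: [-0.622, -0.336, 0.622, -0.336]
ft_force: [0.6, -0.6, -0.2]
width: 0.0005
```

```bash
python3 - <<'E'
from bench import r
from h import *
for n in ("scene","top"):
  cv2.imwrite(f"pics/{n}5.png",r.camera(n)[:,:,::-1])
s=r.read_state();print(s['time'],s['ft_force'])
E
```

```text
13.8333 [-0.78598657 -0.40095307  0.36471059]
```

View pics/scene5.png

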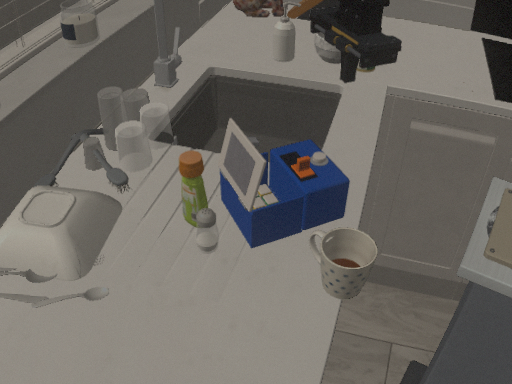

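View pics/top5.png

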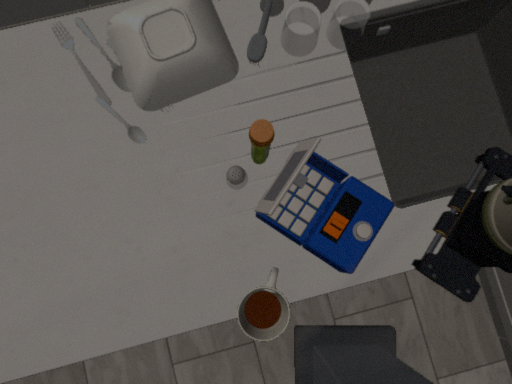

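The lid is up, with its edge at (225,125)–(265,185) in the scene view. The mug, pepper and bottle haven't moved. I'll wait a second and check the lid is settled before handing in.

Call:
drive_tool:
  motion:
    - [0,0,0,0]
    - [0,0,0,0]
    - [0,0,0,0]
    - [0,0,0,0]
    - [0,0,0,0]
    - [0,0,0,0]
    - [0,0,0,0]
    - [0,0,0,0]
    - [0,0,0,0]
    - [0,0,0,0]
    - [0,0,0,0]
    - [0,0,0,0]

```text
time: 14.83
ee_pos: [0.4601, 0.0478, 0.2496]
eef_rot: [-0.622, -0.336, 0.622, -0.336]
ft_force: [-0.6, 0.7, -0.2]
width: 0.0009
```

```bash
python3 - <<'E'
from bench import r
from h import *
a=cv2.imread("pics/scene5.png");b=r.camera("scene")[:,:,::-1]
d=cv2.absdiff(cv2.GaussianBlur(a,(5,5),0),cv2.GaussianBlur(b,(5,5),0)).max(2)
print((d>25).sum(), d.max())
a0=cv2.imread("pics/scene0.png");d=cv2.absdiff(cv2.GaussianBlur(a0,(5,5),0),cv2.GaussianBlur(b,(5,5),0)).max(2)
for n,(x0,y0,x1,y1) in dict(mug=(315,230,378,300),pepper=(193,205,220,250),bottle=(178,150,210,225)).items(): print(n,d[y0:y1,x0:x1].max())
c=r.calibration("scene")
B=np.array([.4622,.142,0])
P=B+.075*XB+ XB*.073; P[2]=.2; print("expected lid edge px",proj(c,P))
if (d>-1).all(): pass
cv2.imwrite("pics/scene6.png",cv2.resize(b[100:270,180:400],None,fx=3.4,fy=3.4))
E
```

```text
0 8
mug 4
pepper 15
bottle 11
expected lid edge px [246.3822561  131.97093141]
```

View pics/scene6.png

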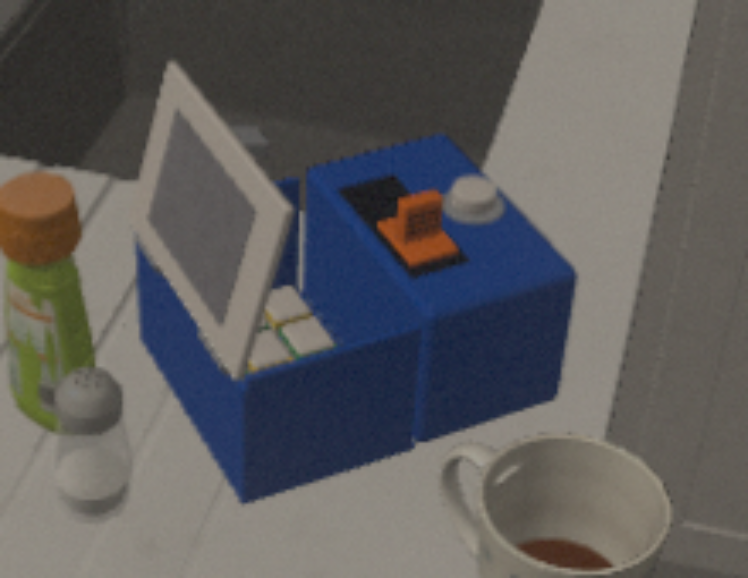

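```bash
python3 - <<'E'
from bench import r
print(r.close_job())
E
```

```text
the job is handed in; nothing more can be done
None
```

The box is open and the job is handed in at about 15 s of the allowed 38 s.

- **Tab:** I pinched the fin and felt towards the box's left (+y) in small steps. The force stayed around 2 N past 9 mm, so that was the free side, and I slid it on. The wrist picture then put the tab about 16.7 mm from the middle. I never pushed it towards the dead end.
- **Button:** I pressed with the closed fingertips until it bottomed out, with 13.5 N of upward force on the tool. Then I let go and moved the arm back clear of the box.
- **Last checks:** The lid is up and did not move between two pictures 1 s apart. Its edge is about 8 pixels from where I worked out a fully open lid should be. The mug, pepper and bottle match the first picture. The force on the gripper reads as noise only.
- **Disagreements:** The wrist camera and the other cameras differed by 2–4 mm on where the fin and button were, which did not affect the grip or the press. There was also a few newtons of unexplained sideways force during the press.

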